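# Clear the spatula and tip the wheels into the scoop's corner

## Task

The spatula left leaning in the little stock tote is in the way: stand it handle-down in the narrow spoon holder and let go of it. Then take hold of the tote, leave its far corner on the scoop's side resting on the counter and tip the tote up on that corner until all four loose wheels have slid together there, without spilling any. Finish still holding the tote tipped and steady, so that I can scoop the wheels out; leave the scoop, the oil bottle and the bowl where they are.

Things in the scene. Friction and masses are not known exactly. Their poses are not given: they have to be found in the camera images.
- tote: open-topped plywood tote, loose on the counter, 0.4 to 0.65 kg; outside 170 (x) x 240 (y) x 85 mm high, walls and floor 9 mm, plain flat rims that can be pinched from above. Origin: centre of its underside; z up, x to its far wall (away from the robot, turned up to 0.35 rad), y to its left. Waxed inside: wheels start to slide at 10 to 15 deg, drag along walls, and all gather at 25 to 35 deg
- tote_far_left (a point): inner floor corner of the tote at its +x, +y; in the tote's frame (0.076, 0.111, 0.009) m. The outer bottom corner on which the tote would pivot is at (0.085, 0.120, 0); tote on counter has friction about 0.6
- tote_far_right (a point): inner floor corner of the tote at its +x, -y; in the tote's frame (0.076, -0.111, 0.009) m. The outer bottom corner on which the tote would pivot is at (0.085, -0.120, 0)
- tote_near_left (a point): inner floor corner of the tote at its -x, +y; in the tote's frame (-0.076, 0.111, 0.009) m
- tote_near_right (a point): inner floor corner of the tote at its -x, -y; in the tote's frame (-0.076, -0.111, 0.009) m
- spatula: flat wooden spatula, 192 mm long, 25 g, leaning about 27 deg in the tote: handle end on its floor at the far wall, blade on the near rim. Origin: centre of the handle's end face; +x out of the handle's end, y across the blade. Handle x = 0 to -140 mm, 12 wide (y), 10 thick (z), centred; blade x = -140 to -192, 38 wide, 6 thick (z -5 to +1). Centre of mass x = -110
- holder: narrow square wooden spoon holder, fixed to the counter, 56 x 56 x 92 mm high, with one open square well 32 x 32 mm in its top, well floor 12 mm above the counter. It stands to the left or the right of the tote. Origin: centre of its underside, z up
- holder_mouth (a point): centre of the holder's open mouth, at its rim 92 mm above the counter
- wheel0: turned wooden wheel, a disc 26 mm across and 16 mm thick, 10 g, lying flat and loose on the tote's floor; one of four alike. Origin: centre of its underside face, z along its axle
- wheel1: turned wooden wheel, a disc 26 mm across and 16 mm thick, 10 g, lying flat and loose on the tote's floor; one of four alike. Origin: centre of its underside face, z along its axle
- wheel2: turned wooden wheel, a disc 26 mm across and 16 mm thick, 10 g, lying flat and loose on the tote's floor; one of four alike. Origin: centre of its underside face, z along its axle
- wheel3: turned wooden wheel, a disc 26 mm across and 16 mm thick, 10 g, lying flat and loose on the tote's floor; one of four alike. Origin: centre of its underside face, z along its axle
- scoop: wooden hand scoop lying on the counter beyond the tote, to the left or the right of it; about 185 mm long, 62 mm wide, 37 mm high. Its side (sign of its y in the world) tells which far corner of the tote is meant. Origin: on its underside where the handle joins the trough; x along the scoop towards the trough's mouth. Not to be moved
- oil: amber bottle of wood oil, 52 mm across, 110 mm high, standing beyond the tote on the side away from the scoop; origin: centre of its underside. Not to be moved
- bowl: dark turned wooden bowl, 110 mm across, 50 mm high, standing on the side away from the holder; origin: centre of its underside. Not to be moved

How it is judged:
On the way:
1. the spatula stands handle-down in the holder, released (z of spatula in the frame of holder between 0 and 0.03 m and horizontal distance between spatula and holder below 0.022 m and angle between spatula's own x axis and vertical above 2.69 rad and contact force between the fingers and spatula below 0.1 N), for 0.3 s.
At the end, for the whole second after the job is handed in: Spatula free in the holder (end under 30 mm high, lean under 0.45 rad). Tote gripped (over 1 N), still, tipped 0.26-0.9 rad, leaning on no object; scoop-side far inner corner under 35 mm high, its neighbours over 30, the opposite over 60. Wheels at rest inside, within 100 mm of that corner (all of step 1 and linear speed of each of spatula, tote, wheel0, wheel1, wheel2, wheel3 below 0.03 m/s and contact force between the fingers and tote above 1 N and angle between tote's own z axis and vertical between 0.26 and 0.9 rad and contact force between tote and holder below 0.3 N and contact force between tote and scoop below 0.3 N and contact force between tote and oil below 0.3 N and contact force between tote and bowl below 0.3 N and contact force between tote and spatula below 0.3 N and ((world y of scoop above 0 m and height (world z) of tote_far_left below 0.035 m and height (world z) of each of tote_far_right, tote_near_left above 0.03 m and height (world z) of tote_near_right above 0.06 m and distance between each of wheel0, wheel1, wheel2, wheel3 and tote_far_left below 0.1 m and x of each of wheel0, wheel1, wheel2, wheel3 in the frame of tote below 0.076 m and z of each of wheel0, wheel1, wheel2, wheel3 in the frame of tote above 0 m and y of each of wheel0, wheel1, wheel2, wheel3 in the frame of tote below 0.111 m) or (world y of scoop below 0 m and height (world z) of tote_far_right below 0.035 m and height (world z) of each of tote_far_left, tote_near_right above 0.03 m and height (world z) of tote_near_left above 0.06 m and distance between each of wheel0, wheel1, wheel2, wheel3 and tote_far_right below 0.1 m and x of each of wheel0, wheel1, wheel2, wheel3 in the frame of tote below 0.076 m and z of each of wheel0, wheel1, wheel2, wheel3 in the frame of tote above 0 m and y of each of wheel0, wheel1, wheel2, wheel3 in the frame of tote above -0.111 m))); the arm keeps its last pose, push and grip.
It fails at once if the scoop, the oil bottle or the bowl is pushed away (over 40 mm) or tipped (distance of any of scoop, oil, bowl from where it was at the start of the episode above 0.04 m or angle between any of scoop, oil, bowl's own z axis and vertical above 0.5 rad).
It fails at once if a wheel is spilled out of the tote (distance between any of wheel0, wheel1, wheel2, wheel3 and tote above 0.2 m).
It also fails if it takes over 54 s, if anything falls off the work surface, if the arm or the gripper's body presses on something with over 40 N, if the wrist force passes 120 N, or if a joint passes its speed limit or range.

## Robot

A 6-joint arm with a two-finger parallel gripper is mounted at the origin on the work surface. World frame = base frame: x ahead of the robot, y to its left, z up, the work surface at z = 0. Lengths are in m, angles in rad, forces in N, time in s.
With the tool pointing down it reaches from about 0.3 to 0.85 m from the base axis. Payload 5.4 kg.
Tool frame: the origin (TCP) lies at the very end of the fingers, on their centre line; the grasp point (between the pads) lies 19 mm behind it (robot.grip_point_offset is the distance from the TCP to the grasp point, in m); z points along the fingers, y is the line along which they close (so a half turn about z gives the same grasp; the last joint's range is limited). The gripper opens to 85 mm and grips with 20 to 120 N. Pads are 22 mm wide; open, the fingers measure 114 mm over their backs; the gripper's body (76 mm by 85 mm) begins 54 mm behind the grasp point. The pads swing forward as they close: fully open they stand 13 mm farther back than shut.
Start: joints at [1.054, 0.158, 1.597, -0, 1.386, -0.21], TCP at [0.174, 0.548, 0.231] pointing down, gripper open.
Joint ranges: [-2.91, 2.91], [-0.94, 2.29], [0.18, 2.7], [-1.29, 4.43], [0.17, 2.64], [-3, 3]. Speed limits (rad/s): [2.57, 2.57, 3.14, 3.14, 3.14, 3.14].

## Interface

Orientations are given as a rotation vector (axis times angle).
In Python, from station import robot, optics gives the robot as it stands.
- The arm moves only by the tool servo_tool, never from a script. Its argument "deltas" is a list of rows, each a list of 3 entries, a list of its own where there are three numbers: the shift along the tool's x, y, z each as a share of 0.02 m, from -1 to 1, then the turn, a rotation vector about the tool's x, y, z each as a share of 0.08 rad, from -1 to 1, then the opening, from -1 (shut) to 1 (fully open). In form: [[[dx, dy, dz], [rx, ry, rz], fingers], ...]. A call has 1 to 20 rows; each row shifts and turns the commanded pose from where the row before left it, along the tool's axes as they then stand; what a row does not reach is not made up. A row lasts 1/10 s, in which the tool goes at most 50 mm and 8.59 degrees, less where a joint would pass 70% of its speed; a pose out of reach is approached as far as the arm can. A call with a number of a shift or a turn outside -1 to 1 is refused whole. A call with a gripper value outside its range is refused whole. The fingers move at their own pace and stop on an object; the grip force is fixed at half the most. Time passes only in rows, so rows that do not move let the fingers close. It gives the time, the measured TCP pose, the force, the opening and the grip force at its end, in the units of the state.
- robot.get_obs(): the state, without advancing time (a new reading comes with each control period).
- optics.capture(name): name is "scene" or "top" or "wrist"; returns a dict with "frame" (384x512x3 uint8, red, green, blue), "depth" (384x512 float32, m along the optical axis (not along the pixel's ray), 0 where there is no reading), "K" (3x3 intrinsics, pixels), "world_to_cam" (4x4, takes a point from world to camera coordinates); the wrist camera has in their place "hand_eye" (4x4, takes a point from camera to tool coordinates, whose origin is the TCP and whose axes are the flange's). Camera axes: x right, y down, z forward; pixel columns grow to the right and rows downward; lengths in m; the calibration is good to about 2 mm. A picture is of the moment at which its call begins: read the wrist's pose just before it.
- robot.hand_in(): hands the job in; it is judged then, once.
The state is a dict: "clock": time; "joint_positions": joint angles; "qvel": joint speeds; "joint_efforts": joint torques, N m; "ee_pos": TCP position; "orientation": TCP orientation; "wrist_force": force on the tool from outside, world axes, zero at the start; "moment": the same for the moment, N m; "grip_width": opening from 0.0 (shut) to 1.0 (fully open); "finger_force": force on a finger pad.
Only numpy, scipy, OpenCV 4.12 (cv2) and the standard library are available. Lean on these libraries where they do the work, as an engineer would, in place of code of your own. Each camera call takes 0.05 s, during which the arm holds its last target. There are 200 camera calls.

## Working session

There is one attempt and no reset: what is moved stays moved. The work goes in short steps, Python scripts to look and compute and a tool call to move; the robot and the scene stay as the last step left them, time stands still between calls to the robot, and variables do not carry over. Pictures are saved under pics/ and viewed, at most 10 in all, crops included, and the job is handed in when it is done.

Besides the shell and the picture viewer there is one more tool, called after "Emit:" by a JSON object that holds its "op" and its "data". servo_tool: Moves the arm, as the interface text tells. Shift numbers are shares of 0.02 m and turn numbers shares of 0.08 rad, none past 1 either way. Its arguments: {"type":"object","properties":{"deltas":{"type":"array"}},"required":["deltas"]}

```bash
mkdir -p pics; ls; cat > h.py <<'E'
import numpy as np, cv2
from station import robot, optics
from scipy.spatial.transform import Rotation as R
np.set_printoptions(precision=4,suppress=True)
def cap(n):
    o=robot.get_obs(); c=optics.capture(n)
    if 'world_to_cam' in c: T=np.linalg.inv(c['world_to_cam'])
    else:
        W=np.eye(4); W[:3,:3]=R.from_rotvec(o['orientation']).as_matrix(); W[:3,3]=o['ee_pos']; T=W@c['hand_eye']
    d=c['depth']; v,u=np.mgrid[:384,:512]; K=c['K']
    P=np.stack([(u-K[0,2])*d/K[0,0],(v-K[1,2])*d/K[1,1],d],-1)@T[:3,:3].T+T[:3,3]
    P[d==0]=np.nan
    return c['frame'],P,T,K
def save(n,img,s=1):
    cv2.imwrite('pics/'+n,cv2.resize(img[...,::-1],None,fx=s,fy=s,interpolation=cv2.INTER_CUBIC))
E
python3 - <<'E'
from h import *
o=robot.get_obs(); print(o)
f,P,T,K=cap('top'); np.savez('top.npz',f=f,P=P,T=T,K=K); save('top.png',f,1.5)
f,P,T,K=cap('scene'); np.savez('scene.npz',f=f,P=P,T=T,K=K); save('scene.png',f,1.5)
E
```

```text
pics
{'clock': 0.0, 'joint_positions': array([ 1.0539,  0.1591,  1.5982, -0.    ,  1.3862, -0.2101]), 'qvel': array([ 0.0008,  0.0003, -0.0004,  0.0007, -0.0006,  0.0004]), 'joint_efforts': array([  0.0001, -39.6005, -33.1426,  -0.0003,   0.0085,  -0.    ]), 'ee_pos': array([0.1734, 0.5476, 0.2303]), 'orientation': array([-0.4799, -3.104 ,  0.0028]), 'wrist_force': array([-0.7764, -0.5921, -0.0405]), 'moment': array([ 0.0121, -0.0046, -0.003 ]), 'finger_force': 0.0, 'grip_width': 1.0011836092555269}
```

View pics/top.png

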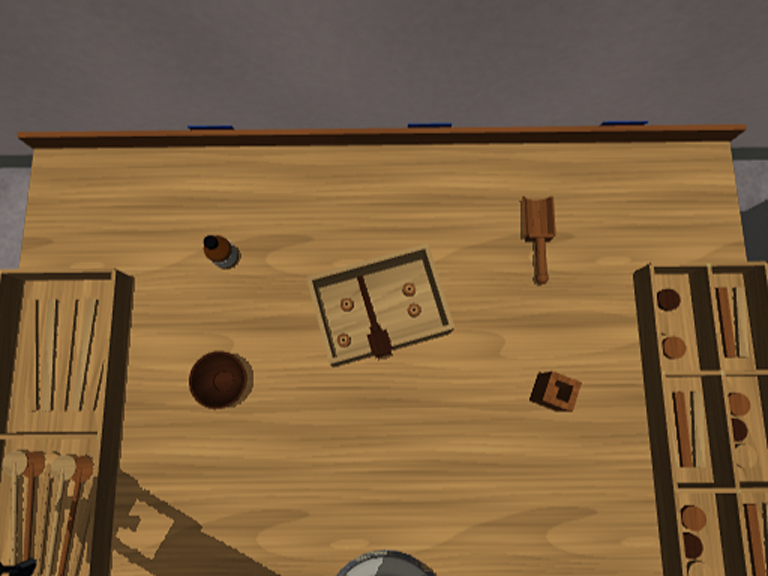

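View pics/scene.png

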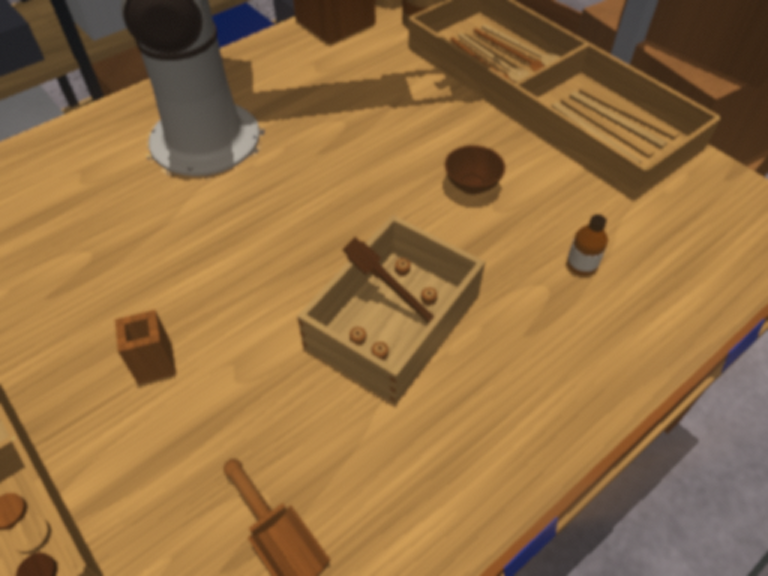

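The top view shows the tote at about (382,307) of 768x576, turned with its far wall facing up. The spatula runs from (362,278) to the blade at (380,345). The scoop at (538,240) and the holder at (560,391) are both on the right (y<0), so far_right is the corner. The oil is at (220,250) and the bowl at (220,380).

```bash
python3 - <<'E'
from h import *
t=np.load('top.npz'); f,P=t['f'],t['P']
v,u=np.mgrid[:384,:512]; z=P[...,2]
def reg(x0,x1,y0,y1): return (u>x0/1.5)&(u<x1/1.5)&(v>y0/1.5)&(v<y1/1.5)
print('counter z',np.nanmedian(z[reg(460,510,300,500)]))
hsv=cv2.cvtColor(f,cv2.COLOR_RGB2HSV)
tr=reg(300,465,240,375); dark=(f.astype(int).sum(-1)<200)
m=tr&(z>.078)&(z<.095)&~dark
print('rim z',np.nanmedian(z[m]),m.sum())
r=cv2.minAreaRect(P[m][:,:2].astype(np.float32)); print('tote',r,cv2.boxPoints(r))
for n,g in (('holder',reg(520,590,360,420)&(z>.082)),('scoop',reg(510,560,190,290)&(z>.008)),('oil',reg(190,250,225,275)&(z>.01)),('bowl',reg(180,260,340,415)&(z>.02))):
    q=P[g]; r2=cv2.minAreaRect(q[:,:2].astype(np.float32)); print(n,r2,np.nanmax(q[:,2]),len(q))
g=reg(352,400,270,360)
print([tuple(f[int(y/1.5),int(x/1.5)]) for x,y in((365,295),(372,320),(380,345))])
m=g&(f[...,0].astype(int)<100)&(f[...,0]>f[...,2]+20)&(z>.015)
q=P[m]; c=np.median(q,0); s=np.linalg.svd(q-q.mean(0))[2][0]; print('spat',len(q),q.mean(0),s,np.arcsin(s[2]))
k=(q-q.mean(0))@s; print(q.mean(0)+s*k.min(),q.mean(0)+s*k.max(), (abs((q-q.mean(0))-np.outer(k,s))).mean(0))
big=cv2.resize(f[150:260,190:320][...,::-1],None,fx=5,fy=5,interpolation=cv2.INTER_NEAREST)
mm=cv2.resize((m[150:260,190:320]*255).astype(np.uint8),None,fx=5,fy=5,interpolation=cv2.INTER_NEAREST)
big[mm>0,1]=255
cv2.imwrite('pics/crop.png',big)
E
```

```text
counter z -0.0006600696540145501
rim z 0.08468053233121947 824
tote ((0.5692916512489319, 0.006464257836341858), (0.17099830508232117, 0.2402043491601944), 15.589109420776367) [[ 0.4547  0.0992]
 [ 0.5192 -0.1322]
 [ 0.6839 -0.0862]
 [ 0.6194  0.1451]]
holder ((0.4019506275653839, -0.3186485767364502), (0.057116881012916565, 0.056203946471214294), 68.21283721923828) 0.0965055565196915 338
scoop ((0.7072179913520813, -0.3184414207935333), (0.06575274467468262, 0.18498170375823975), 89.75765991210938) 0.03935152402398878 607
oil ((0.6793363690376282, 0.3180479109287262), (0.043613702058792114, 0.05099927634000778), 52.84446716308594) 0.11420272245498064 374
bowl ((0.4307940900325775, 0.31285521388053894), (0.10744918137788773, 0.10653074830770493), 47.946998596191406) 0.05526511569373582 725
[(np.uint8(43), np.uint8(21), np.uint8(10)), (np.uint8(45), np.uint8(22), np.uint8(11)), (np.uint8(46), np.uint8(23), np.uint8(12))]
spat 484 [0.5294 0.0189 0.0688] [-0.9046 -0.2262  0.3613] 0.36971073348465444
[0.6405 0.0467 0.0244] [0.4647 0.0027 0.0946] [0.0041 0.0093 0.0077]
```

View pics/crop.png

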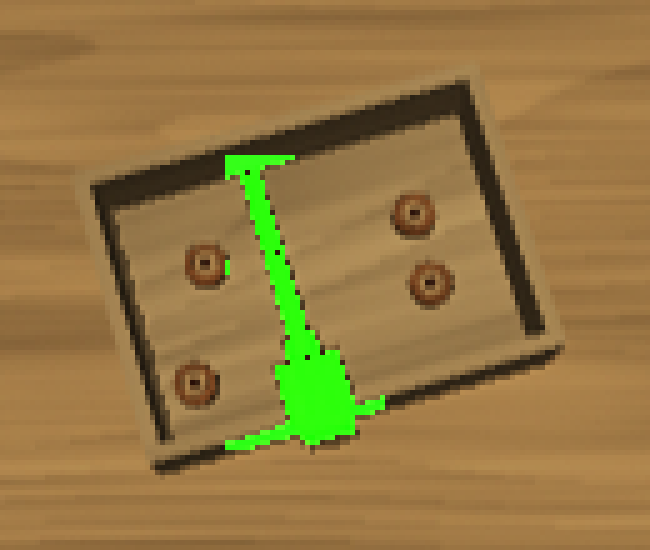

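```bash
python3 - <<'E'
from h import *
t=np.load('top.npz'); f,P=t['f'],t['P']
v,u=np.mgrid[:384,:512]; z=P[...,2]
m=(f[...,0].astype(int)<75)&(f[...,0]>f[...,2]+20)
def fit(r0,r1,c0,c1):
    g=m&(v>=r0)&(v<r1)&(u>=c0)&(u<c1); q=P[g]
    q=q[np.isfinite(q).all(1)]
    for _ in range(4):
        c=q.mean(0); s=np.linalg.svd(q-c)[2][0]; k=(q-c)@s
        e=np.linalg.norm(q-c-np.outer(k,s),axis=1); q=q[e<max(2.2*np.median(e),.004)]
    s=s*np.sign(s[0]); print(len(q),c,s,'pitch',np.arcsin(-s[2]),'yaw',np.arctan2(s[1],s[0]),c+s*k.min(),c+s*k.max())
fit(186,222,235,258)   # handle
fit(222,237,246,261)   # blade
fit(186,237,235,261)
a=np.arange(150,260)
for r in range(184,242,4):
    cs=np.where(m[r,232:265])[0]+232
    if len(cs): print(r,cs.min(),cs.max(),P[r,(cs.min()+cs.max())//2])
E
```

```text
155 [0.5686 0.028  0.0537] [ 0.8565  0.2438 -0.455 ] pitch 0.47241021358737356 yaw 0.27732035698473156 [0.5069 0.0104 0.0864] [0.6227 0.0434 0.0249]
184 [0.4908 0.0064 0.0908] [ 0.7721  0.4465 -0.4523] pitch 0.4693349465502228 yaw 0.5242692103663861 [ 0.4682 -0.0066  0.1041] [0.5116 0.0185 0.0786]
261 [0.5365 0.0189 0.069 ] [ 0.8669  0.2476 -0.4327] pitch 0.4474641056899859 yaw 0.27824306305974655 [ 0.4424 -0.008   0.116 ] [0.6037 0.0381 0.0355]
184 232 241 [0.6349 0.0567 0.0225]
188 239 242 [0.622  0.0447 0.0244]
192 240 244 [0.6085 0.0385 0.0293]
196 241 245 [0.5941 0.0352 0.0403]
200 243 246 [0.5805 0.0321 0.0483]
204 235 247 [0.5764 0.0425 0.0077]
208 245 249 [0.5544 0.0232 0.0622]
212 246 250 [0.5421 0.0203 0.0664]
216 247 251 [0.5295 0.0174 0.0739]
220 247 257 [0.5167 0.009  0.0838]
224 245 258 [0.5055 0.0118 0.0845]
228 233 259 [0.4944 0.0257 0.0861]
232 247 263 [0.4821 0.001  0.0958]
236 244 261 [0.4707 0.0092 0.1017]
240 232 234 [0.4646 0.0635 0.0529]
```

```bash
cat >> h.py <<'E'
def pose():
    o=robot.get_obs(); return o['ee_pos'],R.from_rotvec(o['orientation'])
def tool(yaw,tilt,flip=0):
    # tool z tilted 'tilt' from down toward heading yaw; tool y horizontal, at yaw+90deg
    z=np.array([np.sin(tilt)*np.cos(yaw),np.sin(tilt)*np.sin(yaw),-np.cos(tilt)]); y=np.array([-np.sin(yaw),np.cos(yaw),0])
    if flip: y=-y
    return R.from_matrix(np.stack([np.cross(y,z),y,z],1))
def turn(Ra,Rb):
    w=(Ra.inv()*Rb).as_rotvec()/.08; print('turn',w,'rows>=',np.abs(w).max())
def shift(Ra,d):
    w=Ra.inv().apply(d)/.02; print('shift',w,'rows>=',np.abs(w).max())
E
python3 - <<'E'
from h import *
c=optics.capture('wrist'); print(c['hand_eye'])
p,Ra=pose(); Rb=tool(.277,np.radians(18)); turn(Ra,Rb); turn(Ra,tool(.277,np.radians(18),1))
g=np.array([.538,.0194,.0643]); z=Rb.as_matrix()[:,2]
tcp=g+.019*z; pre=tcp-.10*z; print(tcp,pre); shift(Rb,pre-p)
E
```

```text
[[-0.0001 -0.9539 -0.3003  0.0776]
 [ 1.     -0.0001 -0.     -0.0001]
 [-0.     -0.3003  0.9539 -0.1418]
 [ 0.      0.      0.      1.    ]]
turn [-1.1621 -3.8233 -7.2344] rows>= 7.234404549739788
turn [-5.0222  1.5266 31.6348] rows>= 31.634797917466084
[0.5436 0.021  0.0462] [0.5139 0.0126 0.1413]
shift [ -7.2359 -30.3948   7.0403] rows>= 30.394765597159417
```

Emit:
{"op": "servo_tool", "data": {"deltas": [[[0,0,0],[-0.145,-0.478,-0.904],1],[[0,0,0],[-0.145,-0.478,-0.904],1],[[0,0,0],[-0.145,-0.478,-0.904],1],[[0,0,0],[-0.145,-0.478,-0.904],1],[[0,0,0],[-0.145,-0.478,-0.904],1],[[0,0,0],[-0.145,-0.478,-0.904],1],[[0,0,0],[-0.145,-0.478,-0.904],1],[[0,0,0],[-0.145,-0.478,-0.904],1],[[-0.233,-0.98,0.227],[0,0,0],1],[[-0.233,-0.98,0.227],[0,0,0],1],[[-0.233,-0.98,0.227],[0,0,0],1],[[-0.233,-0.98,0.227],[0,0,0],1],[[-0.233,-0.98,0.227],[0,0,0],1],[[-0.233,-0.98,0.227],[0,0,0],1],[[-0.233,-0.98,0.227],[0,0,0],1],[[-0.233,-0.98,0.227],[0,0,0],1],[[-0.233,-0.98,0.227],[0,0,0],1],[[-0.233,-0.98,0.227],[0,0,0],1]]}}

```text
clock: 1.95
ee_pos: [0.2835, 0.3747, 0.202]
orientation: [-0.39, 2.802, 0.063]
wrist_force: [0.2, 0.3, 0.1]
grip_width: 0.998
finger_force: 0.0
```

Emit:
{"op": "servo_tool", "data": {"deltas": [[[-0.233,-0.98,0.227],[0,0,0],1],[[-0.233,-0.98,0.227],[0,0,0],1],[[-0.233,-0.98,0.227],[0,0,0],1],[[-0.233,-0.98,0.227],[0,0,0],1],[[-0.233,-0.98,0.227],[0,0,0],1],[[-0.233,-0.98,0.227],[0,0,0],1],[[-0.233,-0.98,0.227],[0,0,0],1],[[-0.233,-0.98,0.227],[0,0,0],1],[[-0.233,-0.98,0.227],[0,0,0],1],[[-0.233,-0.98,0.227],[0,0,0],1],[[-0.233,-0.98,0.227],[0,0,0],1],[[-0.233,-0.98,0.227],[0,0,0],1],[[-0.233,-0.98,0.227],[0,0,0],1],[[-0.233,-0.98,0.227],[0,0,0],1],[[-0.233,-0.98,0.227],[0,0,0],1],[[-0.233,-0.98,0.227],[0,0,0],1],[[-0.233,-0.98,0.227],[0,0,0],1],[[-0.233,-0.98,0.227],[0,0,0],1],[[-0.233,-0.98,0.227],[0,0,0],1],[[-0.233,-0.98,0.227],[0,0,0],1]]}}

```text
clock: 3.95
ee_pos: [0.5029, 0.0297, 0.1442]
orientation: [-0.39, 2.802, 0.063]
wrist_force: [0.9, 1.3, -0.9]
grip_width: 1.002
finger_force: 0.0
```

```bash
python3 - <<'E'
from h import *
o=robot.get_obs(); print(o['clock'],o['joint_positions'],o['ee_pos'])
f,P,T,K=cap('wrist'); np.savez('w1.npz',f=f,P=P); save('w1.png',f,1.25)
p,Ra=pose(); Rb=tool(.277,np.radians(18)); turn(Ra,Rb); z=Ra.as_matrix()[:,2]
print(Ra.as_matrix())
shift(Ra,np.array([.538,.0194,.0643])+.019*z-p)
E
```

```text
3.95 [-0.2866 -0.174   2.1386  0.2105  0.9197 -2.2401] [0.5029 0.0297 0.1442]
turn [-0.0183  0.0175 -0.0221] rows>= 0.022079285493033958
[[-0.9149 -0.2714  0.2989]
 [-0.2583  0.9625  0.0835]
 [-0.3103 -0.0008 -0.9506]]
shift [-0.1943 -0.8402  5.2238] rows>= 5.223844313714229
```

View pics/w1.png

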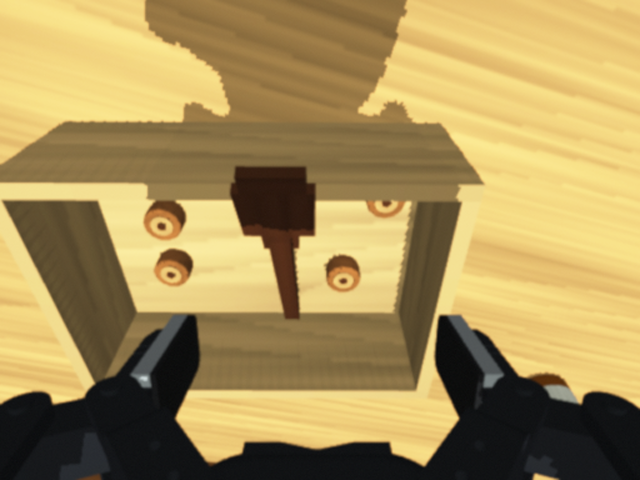

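The wrist view shows the spatula handle, from (280,235) to (292,315), centred between the open fingers. The fingers clear the wheels and walls. I'll go down and grip.

Emit:
{"op": "servo_tool", "data": {"deltas": [[[-0.03,-0.14,0.87],[0,0,0],1],[[-0.03,-0.14,0.87],[0,0,0],1],[[-0.03,-0.14,0.87],[0,0,0],1],[[-0.03,-0.14,0.87],[0,0,0],1],[[-0.03,-0.14,0.87],[0,0,0],1],[[-0.03,-0.14,0.87],[0,0,0],1],[[0,0,0],[0,0,0],1],[[0,0,0],[0,0,0],-1],[[0,0,0],[0,0,0],-1],[[0,0,0],[0,0,0],-1],[[0,0,0],[0,0,0],-1],[[0,0,0],[0,0,0],-1],[[0,0,0],[0,0,0],-1],[[0,0,0],[0,0,0],-1],[[0,0,0],[0,0,0],-1]]}}

```text
clock: 5.5
ee_pos: [0.5421, 0.0241, 0.0469]
orientation: [-0.39, 2.801, 0.063]
wrist_force: [-1.0, 0.4, 4.8]
grip_width: 0.131
finger_force: 58.6
```

```bash
python3 - <<'E'
from h import *
o=robot.get_obs(); print(o['clock'],o['joint_positions'],o['ee_pos'],o['grip_width'],o['finger_force'])
f,P,T,K=cap('wrist'); np.savez('w2.npz',f=f,P=P); save('w2.png',f,1.25)
E
```

```text
5.5 [-0.2736  0.1122  2.0879  0.2598  0.6868 -2.3015] [0.5421 0.0241 0.0469] 0.1305638074841723 58.621224761009216
```

View pics/w2.png

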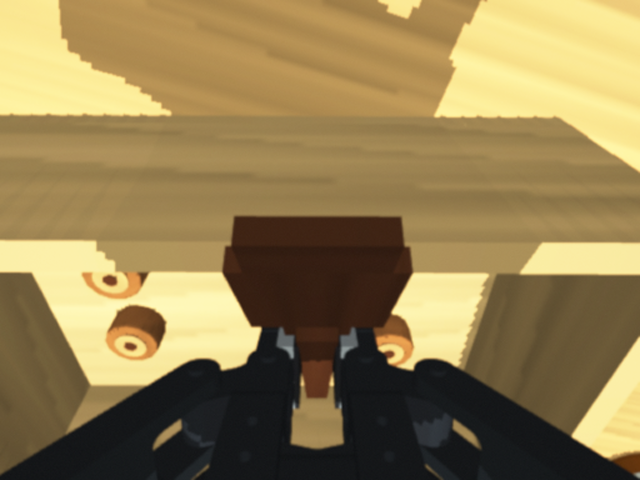

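```bash
python3 - <<'E'
from h import *
p,Ra=pose(); shift(Ra,np.array([-.015,-.004,.20]))
for yw in (.277,-.3,-.7):
    Rb=tool(yw,np.radians(-45)); turn(Ra,Rb); print(Rb.as_rotvec())
Rm=tool(.277,np.radians(-45)); turn(Rm,tool(-.7,np.radians(-45)))
E
```

```text
shift [-2.3684  0.0176 -9.7464] rows>= 9.746435003260888
turn [ 0.0069 13.7654 -0.0006] rows>= 13.765403996104572
[ 0.3259 -2.3377  0.135 ]
turn [-1.7569 13.3639  7.3726] rows>= 13.363938673763425
[-0.3528 -2.3345 -0.1461]
turn [-2.973  12.6061 12.4552] rows>= 12.606147877788876
[-0.8169 -2.2378 -0.3384]
turn [-8.6355 -0.      8.6355] rows>= 8.635541565240713
```

Emit:
{"op": "servo_tool", "data": {"deltas": [[[-0.237,0,-0.975],[0,0,0],-1],[[-0.237,0,-0.975],[0,0,0],-1],[[-0.237,0,-0.975],[0,0,0],-1],[[-0.237,0,-0.975],[0,0,0],-1],[[-0.237,0,-0.975],[0,0,0],-1],[[-0.237,0,-0.975],[0,0,0],-1],[[-0.237,0,-0.975],[0,0,0],-1],[[-0.237,0,-0.975],[0,0,0],-1],[[-0.237,0,-0.975],[0,0,0],-1],[[-0.237,0,-0.975],[0,0,0],-1]]}}

```text
clock: 6.55
ee_pos: [0.5265, 0.0198, 0.2467]
orientation: [-0.39, 2.803, 0.064]
wrist_force: [-0.3, -0.2, -1.2]
grip_width: 0.127
finger_force: 58.4
```

Emit:
{"op": "servo_tool", "data": {"deltas": [[[0,0,0],[-0.165,0.7,0.692],-1],[[0,0,0],[-0.165,0.7,0.692],-1],[[0,0,0],[-0.165,0.7,0.692],-1],[[0,0,0],[-0.165,0.7,0.692],-1],[[0,0,0],[-0.165,0.7,0.692],-1],[[0,0,0],[-0.165,0.7,0.692],-1],[[0,0,0],[-0.165,0.7,0.692],-1],[[0,0,0],[-0.165,0.7,0.692],-1],[[0,0,0],[-0.165,0.7,0.692],-1],[[0,0,0],[-0.165,0.7,0.692],-1],[[0,0,0],[-0.165,0.7,0.692],-1],[[0,0,0],[-0.165,0.7,0.692],-1],[[0,0,0],[-0.165,0.7,0.692],-1],[[0,0,0],[-0.165,0.7,0.692],-1],[[0,0,0],[-0.165,0.7,0.692],-1],[[0,0,0],[-0.165,0.7,0.692],-1],[[0,0,0],[-0.165,0.7,0.692],-1],[[0,0,0],[-0.165,0.7,0.692],-1],[[0,0,0],[0,0,0],-1],[[0,0,0],[0,0,0],-1]]}}

```text
clock: 8.55
ee_pos: [0.527, 0.0197, 0.2459]
orientation: [-0.816, -2.238, -0.338]
wrist_force: [-0.1, 1.1, -0.0]
grip_width: 0.129
finger_force: 58.4
```

```bash
python3 - <<'E'
from h import *
o=robot.get_obs(); print(o['clock'],o['joint_positions'],o['ee_pos'],o['grip_width'],o['finger_force'])
p,Ra=pose(); M=Ra.as_matrix(); print(M); turn(Ra,tool(-.7,np.radians(-45)))
f,P,T,K=cap('scene'); np.savez('s2.npz',f=f,P=P); 
# spatula points: dark wood near the grasp
g=p-.019*M[:,2]; print('grasp',g)
m=(np.hypot(P[...,0]-g[0],P[...,1]-g[1])<.045)&(P[...,2]>.05)&(f[...,0].astype(int)>f[...,2]+15)&(f[...,0]<110)
q=P[m]; print(len(q)); 
h=q[q[:,2]<g[2]-.025]; print('handle',len(h),h.mean(0),h.min(0),h.max(0)); s=np.linalg.svd(h-h.mean(0))[2][0]; print(s)
x=f.copy(); x[m]=[0,255,0]; save('s2.png',x,1.5)
E
```

```text
8.55 [-0.3422  0.54    1.2651  0.2857  2.0717 -1.1728] [0.527  0.0197 0.2459] 0.12883365018607468 58.43711972236633
[[-0.5412  0.6437 -0.5411]
 [ 0.4551  0.7653  0.4552]
 [ 0.7071  0.     -0.7071]]
turn [-0.0061 -0.0002  0.0067] rows>= 0.00670403649296734
grasp [0.5373 0.0111 0.2594]
59
handle 59 [0.5405 0.0095 0.1625] [0.5356 0.0042 0.1456] [0.5447 0.0145 0.1801]
[-0.0646 -0.0295 -0.9975]
```

View pics/s2.png

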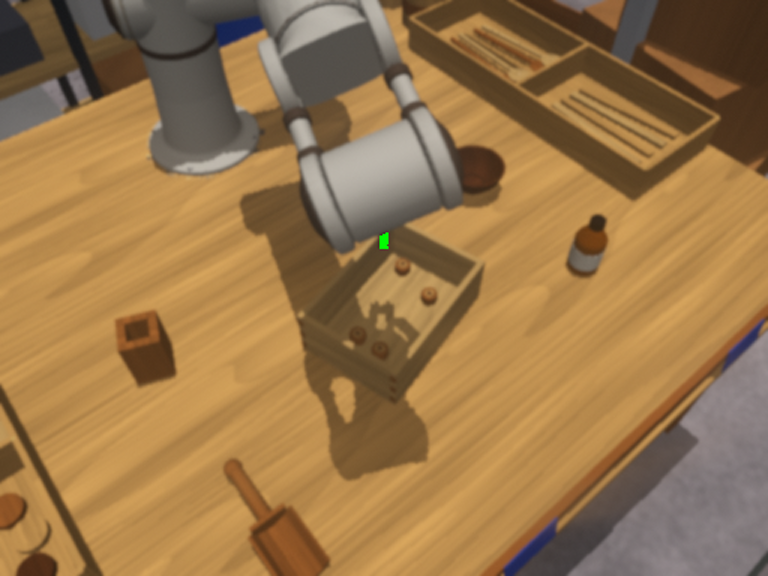

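```bash
python3 - <<'E'
from h import *
p,Ra=pose(); shift(Ra,np.array([-.134,-.329,0])); shift(Ra,np.array([0,0,-.128]))
E
```

```text
shift [ -3.8578 -16.9034  -3.8583] rows>= 16.903361237627408
shift [-4.522  -0.0017  4.5289] rows>= 4.528924903757521
```

Emit:
{"op": "servo_tool", "data": {"deltas": [[[-0.214,-0.939,-0.214],[0,0,0],-1],[[-0.214,-0.939,-0.214],[0,0,0],-1],[[-0.214,-0.939,-0.214],[0,0,0],-1],[[-0.214,-0.939,-0.214],[0,0,0],-1],[[-0.214,-0.939,-0.214],[0,0,0],-1],[[-0.214,-0.939,-0.214],[0,0,0],-1],[[-0.214,-0.939,-0.214],[0,0,0],-1],[[-0.214,-0.939,-0.214],[0,0,0],-1],[[-0.214,-0.939,-0.214],[0,0,0],-1],[[-0.214,-0.939,-0.214],[0,0,0],-1],[[-0.214,-0.939,-0.214],[0,0,0],-1],[[-0.214,-0.939,-0.214],[0,0,0],-1],[[-0.214,-0.939,-0.214],[0,0,0],-1],[[-0.214,-0.939,-0.214],[0,0,0],-1],[[-0.214,-0.939,-0.214],[0,0,0],-1],[[-0.214,-0.939,-0.214],[0,0,0],-1],[[-0.214,-0.939,-0.214],[0,0,0],-1],[[-0.214,-0.939,-0.214],[0,0,0],-1],[[0,0,0],[0,0,0],-1],[[0,0,0],[0,0,0],-1]]}}

```text
clock: 10.6
ee_pos: [0.3927, -0.3089, 0.2469]
orientation: [-0.817, -2.238, -0.338]
wrist_force: [-0.5, -0.0, -0.5]
grip_width: 0.127
finger_force: 58.5
```

```bash
python3 - <<'E'
from h import *
o=robot.get_obs(); print(o['clock'],o['joint_positions'],o['ee_pos'],o['grip_width'],o['finger_force'])
p,Ra=pose(); M=Ra.as_matrix(); g=p-.019*M[:,2]; print('grasp',g); turn(Ra,tool(-.7,np.radians(-45)))
f,P,T,K=cap('scene')
m=(np.hypot(P[...,0]-g[0],P[...,1]-g[1])<.06)&(P[...,2]>.115)&(P[...,2]<g[2]-.02)&(f[...,0].astype(int)>f[...,2]+15)&(f[...,0]<110)
q=P[m]; print(len(q))
if len(q)>5: s=np.linalg.svd(q-q.mean(0))[2][0]; print(q.mean(0),q.min(0),q.max(0),s)
mh=(np.hypot(P[...,0]-.402,P[...,1]+.3186)<.05)&(abs(P[...,2]-.0915)<.006); r=cv2.minAreaRect(P[mh][:,:2].astype(np.float32)); print('holder',r,mh.sum())
r0,c0=[a.min() for a in np.where(m|mh)]; save('s3.png',f[max(r0-90,0):r0+90,max(c0-60,0):c0+120],4)
E
```

```text
10.6 [-0.8451  0.5724  1.2173 -0.1204  2.1283 -1.7377] [ 0.3927 -0.3089  0.2469] 0.12689997510989226 58.48014771938324
grasp [ 0.403  -0.3175  0.2603]
turn [0.003  0.0065 0.    ] rows>= 0.006512672764839304
246
[ 0.4064 -0.317   0.1967] [ 0.4015 -0.3241  0.1498] [ 0.4128 -0.3088  0.2393] [ 0.0082 -0.0153  0.9998]
holder ((0.40177685022354126, -0.3193928003311157), (0.056678153574466705, 0.05973071604967117), 68.00877380371094) 516
```

View pics/s3.png

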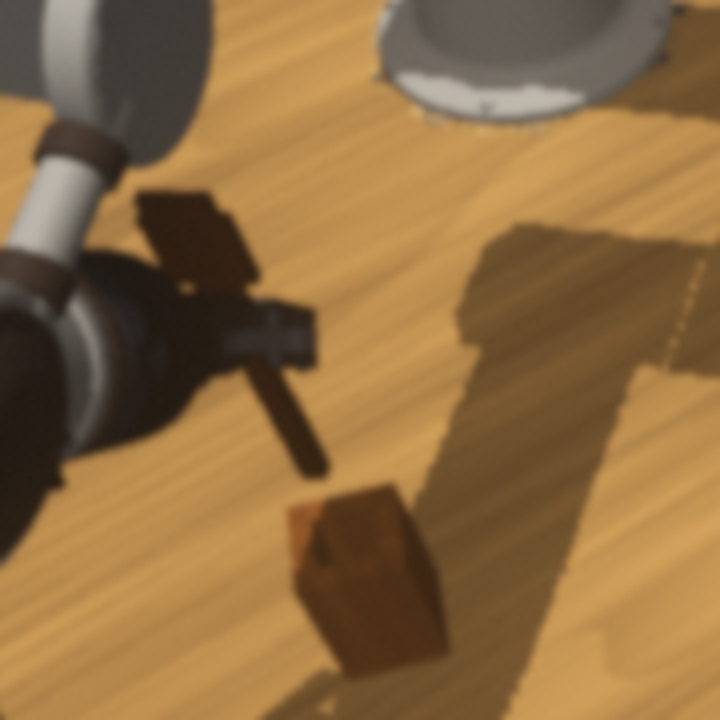

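The handle hangs vertical above the holder mouth, its end at about (318,470) in the crop. Lowering it in and releasing.

Emit:
{"op": "servo_tool", "data": {"deltas": [[[-0.5,0,0.5],[0,0,0],-1],[[-0.5,0,0.5],[0,0,0],-1],[[-0.5,0,0.5],[0,0,0],-1],[[-0.5,0,0.5],[0,0,0],-1],[[-0.5,0,0.5],[0,0,0],-1],[[-0.5,0,0.5],[0,0,0],-1],[[-0.5,0,0.5],[0,0,0],-1],[[-0.5,0,0.5],[0,0,0],-1],[[-0.5,0,0.5],[0,0,0],-1],[[-0.15,0,0.15],[0,0,0],-1],[[0,0,0],[0,0,0],-1],[[0,0,0],[0,0,0],-1]]}}

```text
clock: 11.85
ee_pos: [0.3928, -0.3092, 0.1156]
orientation: [-0.817, -2.238, -0.338]
wrist_force: [-0.3, -0.1, -0.1]
grip_width: 0.124
finger_force: 58.5
```

Emit:
{"op": "servo_tool", "data": {"deltas": [[[0,0,0],[0,0,0],-0.4],[[0,0,0],[0,0,0],-0.1],[[0,0,0],[0,0,0],0.2],[[0,0,0],[0,0,0],0.4],[[0,0,0],[0,0,0],0.4],[[0,0,-0.5],[0,0,0],0.4],[[0,0,-0.8],[0,0,0],0.4],[[0,0,-1],[0,0,0],0.4],[[0,0,-1],[0,0,0],0.4],[[0,0,-1],[0,0,0],0.4],[[0,0,-1],[0,0,0],0.4],[[0,0,-1],[0,0,0],0.4]]}}

```text
clock: 13.05
ee_pos: [0.4614, -0.3669, 0.2054]
orientation: [-0.817, -2.238, -0.338]
wrist_force: [0.1, -0.2, 0.0]
grip_width: 0.697
finger_force: 0.0
```

```bash
python3 - <<'E'
from h import *
o=robot.get_obs(); print(o['clock'],o['joint_positions'],o['ee_pos'])
f,P,T,K=cap('scene')
m=(np.hypot(P[...,0]-.402,P[...,1]+.319)<.06)&(P[...,2]>.1)&(P[...,2]<.25)&(f[...,0].astype(int)>f[...,2]+15)&(f[...,0]<110)
q=P[m]; print(len(q),q.mean(0),q.min(0),q.max(0),np.linalg.svd(q-q.mean(0))[2][0])
f,P,T,K=cap('top'); z=P[...,2]; v,u=np.mgrid[:384,:512]
mt=(u>195)&(u<312)&(v>155)&(v<250)&(abs(z-.085)<.006)
r=cv2.minAreaRect(P[mt][:,:2].astype(np.float32)); print('tote',r,mt.sum())
print(cv2.boxPoints(r))
save('t3.png',f[140:300,180:420],3)
E
```

```text
13.05 [-0.8288  0.8561  0.8738 -0.1119  2.1894 -1.7269] [ 0.4614 -0.3669  0.2054]
497 [ 0.4046 -0.3158  0.1659] [ 0.3907 -0.3306  0.1006] [ 0.4163 -0.2998  0.2059] [ 0.0412 -0.0224 -0.9989]
tote ((0.5690781474113464, 0.006471008062362671), (0.1709664911031723, 0.24012383818626404), 15.45602798461914) 965
[[ 0.4547  0.0994]
 [ 0.5187 -0.132 ]
 [ 0.6835 -0.0865]
 [ 0.6195  0.145 ]]
```

View pics/t3.png

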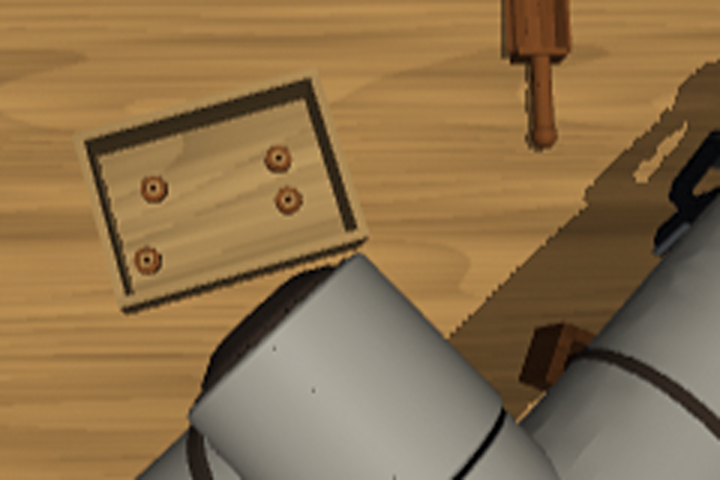

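```bash
cat > tip.py <<'E'
from h import *
yaw=np.radians(15.456); c=np.array([.5691,.0065,0]); Rt=R.from_euler('z',yaw)
C=c+Rt.apply([.085,-.12,0]); g=c+Rt.apply([-.055,.1155,.071]); d=Rt.apply(np.array([.7071,-.7071,0])); k=np.cross([0,0,1],d)
Rg=tool(yaw,np.radians(10)); tcp=g+.019*Rg.as_matrix()[:,2]
def steprel(p,Ra,dl):
    q=R.from_rotvec(k*dl); p2=C+q.apply(p-C)
    print('rel',Ra.inv().apply(p2-p)/.02,(Ra.inv()*(q*Ra)).as_rotvec()/.08)
E
python3 - <<'E'
from tip import *
p,Ra=pose(); print(C,g,tcp,d); shift(Ra,[0,0,.12]); turn(Ra,Rg)
pre=tcp+[0,0,.10]; shift(Rg,pre-(p+[0,0,.12])); shift(Rg,[0,0,-.1]); steprel(tcp,Rg,.025)
f=R.from_rotvec(k*.62); print(C+f.apply(tcp-C),(f*Rg).as_matrix()[:,2])
E
```

```text
[ 0.683  -0.0865  0.    ] [0.4853 0.1032 0.071 ] [0.4885 0.104  0.0523] [ 0.87   -0.4931  0.    ]
shift [ 4.2205 -0.0064 -4.2646] rows>= 4.264642116341007
turn [  3.7351 -10.9622 -11.9968] rows>= 11.996754588979458
shift [-5.931  22.3902  9.8848] rows>= 22.39015619392282
shift [0.8682 0.     4.924 ] rows>= 4.92403876506104
rel [-0.1054 -0.0491 -0.3146] [-0.2176  0.221   0.0384]
[0.5575 0.0649 0.1955] [-0.3503  0.3397 -0.8729]
```

Emit:
{"op": "servo_tool", "data": {"deltas": [[[0.7,0,-0.71],[0,0,0],0.4],[[0.7,0,-0.71],[0,0,0],0.4],[[0.7,0,-0.71],[0,0,0],0.4],[[0.7,0,-0.71],[0,0,0],0.4],[[0.7,0,-0.71],[0,0,0],0.4],[[0.7,0,-0.71],[0,0,0],0.4],[[0,0,0],[0.287,-0.843,-0.923],0.4],[[0,0,0],[0.287,-0.843,-0.923],0.4],[[0,0,0],[0.287,-0.843,-0.923],0.4],[[0,0,0],[0.287,-0.843,-0.923],0.4],[[0,0,0],[0.287,-0.843,-0.923],0.4],[[0,0,0],[0.287,-0.843,-0.923],0.4],[[0,0,0],[0.287,-0.843,-0.923],0.4],[[0,0,0],[0.287,-0.843,-0.923],0.4],[[0,0,0],[0.287,-0.843,-0.923],0.4],[[0,0,0],[0.287,-0.843,-0.923],0.4],[[0,0,0],[0.287,-0.843,-0.923],0.4],[[0,0,0],[0.287,-0.843,-0.923],0.4],[[0,0,0],[0.287,-0.843,-0.923],0.4],[[0,0,0],[0,0,0],0.4]]}}

```text
clock: 15.15
ee_pos: [0.4598, -0.3663, 0.3232]
orientation: [-0.397, 2.945, 0.043]
wrist_force: [0.2, -0.3, -1.1]
grip_width: 0.7
finger_force: 0.0
```

```bash
python3 - <<'E'
from tip import *
o=robot.get_obs(); print(o['clock'],o['joint_positions'],o['ee_pos'])
p,Ra=pose(); turn(Ra,Rg); shift(Ra,tcp+[0,0,.10]-p)
E
```

```text
15.15 [-0.9657  0.0762  1.5154  0.1646  1.4995 -2.8118] [ 0.4598 -0.3663  0.3232]
turn [ 0.0733 -0.0338 -0.0313] rows>= 0.07334168705137768
shift [-6.0185 22.2427  9.8582] rows>= 22.242656064776003
```

Emit:
{"op": "servo_tool", "data": {"deltas": [[[-0.25,0.927,0.411],[0,0,0],0.4],[[-0.25,0.927,0.411],[0,0,0],0.4],[[-0.25,0.927,0.411],[0,0,0],0.4],[[-0.25,0.927,0.411],[0,0,0],0.4],[[-0.25,0.927,0.411],[0,0,0],0.4],[[-0.25,0.927,0.411],[0,0,0],0.4],[[-0.25,0.927,0.411],[0,0,0],0.4],[[-0.25,0.927,0.411],[0,0,0],0.4],[[-0.25,0.927,0.411],[0,0,0],0.4],[[-0.25,0.927,0.411],[0,0,0],0.4],[[-0.25,0.927,0.411],[0,0,0],0.4],[[-0.25,0.927,0.411],[0,0,0],0.4],[[-0.25,0.927,0.411],[0,0,0],0.4],[[-0.25,0.927,0.411],[0,0,0],0.4],[[-0.25,0.927,0.411],[0,0,0],0.4],[[-0.25,0.927,0.411],[0,0,0],0.4],[[-0.25,0.927,0.411],[0,0,0],0.4],[[-0.25,0.927,0.411],[0,0,0],0.4],[[-0.25,0.927,0.411],[0,0,0],0.4],[[-0.25,0.927,0.411],[0,0,0],0.4]]}}

```text
clock: 17.15
ee_pos: [0.4841, 0.026, 0.1804]
orientation: [-0.397, 2.947, 0.042]
wrist_force: [0.1, -0.2, 0.6]
grip_width: 0.7
finger_force: 0.0
```

Emit:
{"op": "servo_tool", "data": {"deltas": [[[-0.25,0.927,0.411],[0,0,0],0.4],[[-0.25,0.927,0.411],[0,0,0],0.4],[[-0.25,0.927,0.411],[0,0,0],0.4],[[-0.25,0.927,0.411],[0,0,0],0.4],[[0,0,0],[0,0,0],0.4],[[0,0,0],[0,0,0],0.4]]}}

```text
clock: 17.75
ee_pos: [0.4887, 0.1035, 0.1521]
orientation: [-0.4, 2.946, 0.042]
wrist_force: [-0.2, 0.0, 0.3]
grip_width: 0.703
finger_force: 0.0
```

```bash
python3 - <<'E'
from tip import *
o=robot.get_obs(); print(o['clock'],o['joint_positions'],o['ee_pos'])
p,Ra=pose(); turn(Ra,Rg); shift(Ra,tcp-p)
f,P,T,K=cap('wrist'); save('w4.png',f,1.25)
# left rim as seen from the wrist, in the tote frame
m=abs(P[...,2]-.085)<.004; q=Rt.inv().apply(P[m]-c); q=q[(q[:,1]>.09)&(q[:,1]<.14)&(abs(q[:,0])<.06)]
print('left rim y',len(q),np.percentile(q[:,1],[3,50,97]))
E
```

```text
17.75 [-0.0727 -0.0953  2.029   0.0712  1.0498 -1.944 ] [0.4887 0.1035 0.1521]
turn [ 0.0626 -0.0497 -0.0033] rows>= 0.06260052829003337
shift [0.8526 0.0035 4.9188] rows>= 4.918788813942735
left rim y 1593 [0.111  0.1155 0.1195]
```

View pics/w4.png

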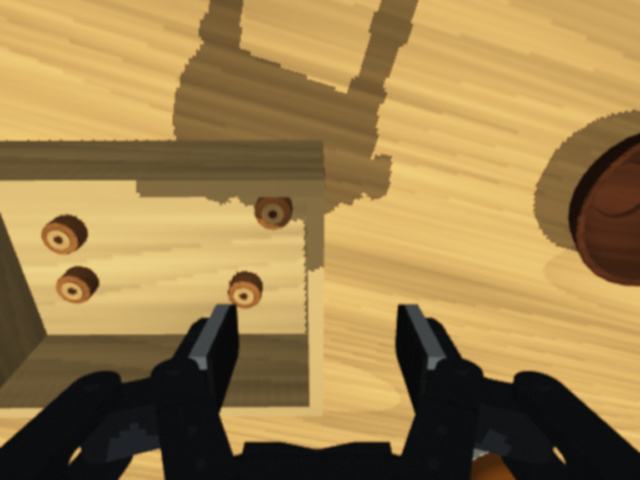

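The fingers straddle the left rim at column 316, and the four wheels are well below the tips. I'll go down and pinch.

Emit:
{"op": "servo_tool", "data": {"deltas": [[[0.142,0,0.82],[0.01,-0.008,0],0.4],[[0.142,0,0.82],[0.01,-0.008,0],0.4],[[0.142,0,0.82],[0.01,-0.008,0],0.4],[[0.142,0,0.82],[0.01,-0.008,0],0.4],[[0.142,0,0.82],[0.01,-0.008,0],0.4],[[0.142,0,0.82],[0.01,-0.008,0],0.4],[[0,0,0],[0,0,0],0.4],[[0,0,0],[0,0,0],0],[[0,0,0],[0,0,0],-1],[[0,0,0],[0,0,0],-1],[[0,0,0],[0,0,0],-1],[[0,0,0],[0,0,0],-1],[[0,0,0],[0,0,0],-1],[[0,0,0],[0,0,0],-1],[[0,0,0],[0,0,0],-1]]}}

```text
clock: 19.3
ee_pos: [0.4901, 0.1036, 0.0536]
orientation: [-0.398, 2.938, 0.035]
wrist_force: [-1.7, -1.0, 5.2]
grip_width: 0.094
finger_force: 59.7
```

```bash
python3 - <<'E'
from tip import *
o=robot.get_obs(); print(o['clock'],o['joint_positions'],o['ee_pos'],o['wrist_force'],o['grip_width'],o['finger_force'])
p,Ra=pose(); turn(Ra,Rg); print(p-tcp); steprel(p,Ra,.025)
E
```

```text
19.3 [-0.0703  0.0676  2.0936  0.0805  0.8142 -1.9608] [0.4901 0.1036 0.0536] [-1.6947 -0.9664  5.2228] 0.0941658014130863 59.65624272823334
turn [-0.0058  0.0392 -0.005 ] rows>= 0.0391559528872339
[ 0.0016 -0.0004  0.0013]
rel [-0.1072 -0.0504 -0.3121] [-0.2174  0.2211  0.0389]
```

Emit:
{"op": "servo_tool", "data": {"deltas": [[[-0.107,-0.05,-0.314],[-0.217,0.221,0.039],-1],[[-0.107,-0.05,-0.314],[-0.217,0.221,0.039],-1],[[-0.107,-0.05,-0.314],[-0.217,0.221,0.039],-1],[[-0.107,-0.05,-0.314],[-0.217,0.221,0.039],-1],[[-0.107,-0.05,-0.314],[-0.217,0.221,0.039],-1],[[-0.107,-0.05,-0.314],[-0.217,0.221,0.039],-1],[[0,0,0],[0,0,0],-1],[[0,0,0],[0,0,0],-1]]}}

```text
clock: 20.1
ee_pos: [0.4985, 0.0982, 0.0907]
orientation: [-0.399, 3.056, 0.175]
wrist_force: [0.8, -0.3, -2.5]
grip_width: 0.095
finger_force: 58.7
```

Emit:
{"op": "servo_tool", "data": {"deltas": [[[-0.107,-0.05,-0.314],[-0.217,0.221,0.039],-1],[[-0.107,-0.05,-0.314],[-0.217,0.221,0.039],-1],[[-0.107,-0.05,-0.314],[-0.217,0.221,0.039],-1],[[-0.107,-0.05,-0.314],[-0.217,0.221,0.039],-1],[[-0.107,-0.05,-0.314],[-0.217,0.221,0.039],-1],[[-0.107,-0.05,-0.314],[-0.217,0.221,0.039],-1],[[-0.107,-0.05,-0.314],[-0.217,0.221,0.039],-1],[[-0.107,-0.05,-0.314],[-0.217,0.221,0.039],-1],[[-0.107,-0.05,-0.314],[-0.217,0.221,0.039],-1],[[-0.107,-0.05,-0.314],[-0.217,0.221,0.039],-1]]}}

```text
clock: 21.1
ee_pos: [0.5247, 0.0836, 0.1501]
orientation: [0.361, -2.947, -0.396]
wrist_force: [0.2, -0.6, -1.5]
grip_width: 0.097
finger_force: 58.9
```

Emit:
{"op": "servo_tool", "data": {"deltas": [[[-0.107,-0.05,-0.314],[-0.217,0.221,0.039],-1],[[-0.107,-0.05,-0.314],[-0.217,0.221,0.039],-1],[[-0.107,-0.05,-0.314],[-0.217,0.221,0.039],-1],[[-0.107,-0.05,-0.314],[-0.217,0.221,0.039],-1],[[-0.107,-0.05,-0.314],[-0.217,0.221,0.039],-1],[[-0.107,-0.05,-0.314],[-0.217,0.221,0.039],-1],[[-0.107,-0.05,-0.314],[-0.217,0.221,0.039],-1],[[-0.107,-0.05,-0.314],[-0.217,0.221,0.039],-1],[[-0.107,-0.05,-0.314],[-0.217,0.221,0.039],-1],[[0,0,0],[0,0,0],-1],[[0,0,0],[0,0,0],-1],[[0,0,0],[0,0,0],-1],[[0,0,0],[0,0,0],-1],[[0,0,0],[0,0,0],-1]]}}

```text
clock: 22.5
ee_pos: [0.5593, 0.064, 0.196]
orientation: [0.315, -2.744, -0.561]
wrist_force: [0.3, -0.7, -4.8]
grip_width: 0.096
finger_force: 58.7
```

```bash
python3 - <<'E'
from tip import *
o=robot.get_obs(); print(o['clock'],o['joint_positions'],o['ee_pos'],o['wrist_force'],o['grip_width'],o['finger_force'])
a=cap('scene'); b=cap('top'); np.savez('end.npz',f=a[0],P=a[1],ft=b[0],Pt=b[1])
s=lambda f:cv2.resize(f[...,::-1],None,fx=2.5,fy=2.5,interpolation=cv2.INTER_CUBIC)
cv2.imwrite('pics/e.png',np.hstack([s(a[0][110:310,180:330]),s(b[0][130:330,190:340])]))
E
```

```text
22.5 [-0.2409  0.4541  1.3829  0.2548  1.752  -2.0518] [0.5593 0.064  0.196 ] [ 0.3118 -0.7425 -4.8481] 0.09622763181108496 58.72802495956421
```

View pics/e.png

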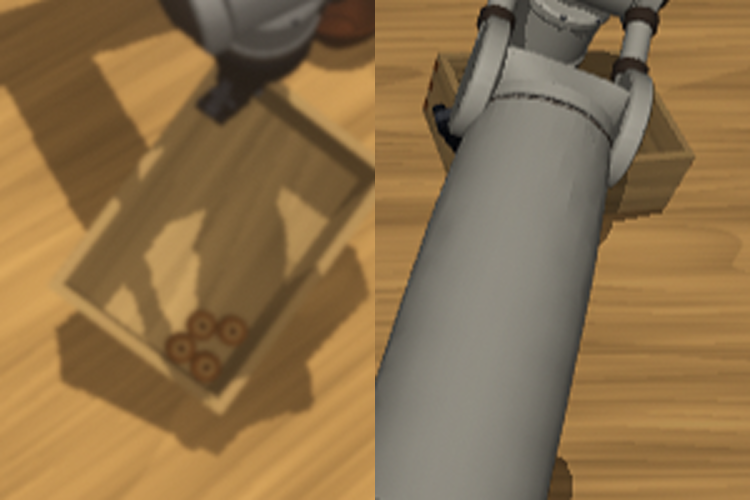

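All four wheels lie together in the far-right corner, around (205,345) in the left panel. The wrist now carries about 4.8 N, so the corner may be hovering. I'll measure that.

```bash
python3 - <<'E'
from tip import *
from scipy.optimize import least_squares
p,Ra=pose(); q=Ra*Rg.inv()
P=np.load('end.npz')['P'].reshape(-1,3); P=P[np.isfinite(P).all(1)]
pg=p-.019*Ra.as_matrix()[:,2]
Rk=q*Rt; org=pg-Rk.apply([-.055,.1155,.072])
lo,hi=[-.0855,-.1205,0],[.0855,.1205,.0855]
def sd(X):  # distance to tote surfaces: outer far/right walls, rim, floor
    L=np.stack([abs(X[:,0]-.085),abs(X[:,1]+.12),abs(X[:,2]-.085),abs(X[:,2]-.009),abs(X[:,1]-.111),abs(X[:,0]+.076),abs(X[:,0]-.076),abs(X[:,1]+.111)],1)
    return L.min(1)
X=Rk.inv().apply(P-org); m=(abs(X[:,0])<.09)&(abs(X[:,1])<.125)&(X[:,2]>.003)&(X[:,2]<.09)&(P[:,2]>.006)&(np.linalg.norm(P-pg,axis=1)>.06)
Q=P[m]
fun=lambda x: sd((R.from_rotvec(x[:3])*Rk).inv().apply(Q-org-x[3:]))
s=least_squares(fun,np.zeros(6),loss='soft_l1',f_scale=.002); x=s.x
Rf=R.from_rotvec(x[:3])*Rk; of=org+x[3:]; print(len(Q),x,np.median(fun(x)))
print('tilt',np.arccos(Rf.as_matrix()[2,2]), 'pivot',Rf.apply([.085,-.12,0])+of,'was',C)
for n,v in dict(fr=(.076,-.111,.009),fl=(.076,.111,.009),nr=(-.076,-.111,.009),nl=(-.076,.111,.009)).items(): print(n,Rf.apply(v)+of)
E
```

```text
9565 [-0.0022 -0.0007 -0.0015 -0.0028  0.001   0.0009] 0.0009702911789447738
tilt 0.6223789751632905 pivot [ 0.6805 -0.0862  0.0002] was [ 0.683  -0.0865  0.    ]
fr [ 0.6761 -0.0837  0.0149]
fl [0.6432 0.116  0.1062]
nr [ 0.547  -0.1336  0.0777]
nl [0.5142 0.066  0.169 ]
```

```bash
python3 -c "
from h import *
p,Ra=pose(); shift(Ra,[0,0,-.002])"
```

```text
shift [-0.0266 -0.0413  0.0871] rows>= 0.08709033787773118
```

Emit:
{"op": "servo_tool", "data": {"deltas": [[[-0.013,-0.02,0.043],[0,0,0],-1],[[-0.013,-0.02,0.043],[0,0,0],-1],[[0,0,0],[0,0,0],-1],[[0,0,0],[0,0,0],-1],[[0,0,0],[0,0,0],-1],[[0,0,0],[0,0,0],-1],[[0,0,0],[0,0,0],-1],[[0,0,0],[0,0,0],-1]]}}

```text
clock: 23.4
ee_pos: [0.5597, 0.0639, 0.1945]
orientation: [0.316, -2.744, -0.561]
wrist_force: [-1.4, 1.2, 1.2]
grip_width: 0.091
finger_force: 59.2
```

```bash
python3 - <<'E'
from h import *
o=robot.get_obs(); print(o['qvel'],o['wrist_force'])
f,P,T,K=cap('scene')
m=(np.hypot(P[...,0]-.402,P[...,1]+.319)<.07)&(P[...,2]>.1)&(f[...,0].astype(int)<110)
q=P[m]; print(len(q),q.mean(0),q.max(0))
if len(q)>150 and abs(q[:,2].max()-.206)<.008: print(robot.hand_in())
E
```

```text
[-0.0006  0.0004  0.0002  0.0016 -0.0003  0.0009] [-1.4313  1.1849  1.2411]
475 [ 0.4052 -0.3161  0.1653] [ 0.417  -0.3007  0.2065]
the job is handed in; nothing more can be done
None
```

The spatula stands released, handle-down, in the holder. The tote is held tipped about 0.62 rad on its far-right corner, with all four wheels gathered there and none spilled. The job is handed in, but the hand-in gave no verdict.

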